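# Tare the washing bowl, then weigh the onion

## Task

Weigh the onion on the kitchen scale: set the empty washing bowl in the middle of the scale's steel platform and let go of it, press the round tare key fully down once the bowl stands there untouched, then put the onion gently inside the bowl (do not drop it in from above the rim) and leave it there. Set the bowl down gently too, keep off the square units key, do not press tare again while the onion is in the bowl, and leave the other things on the counter where they are.

Things in the scene. Friction and masses are not known exactly. Their poses are not given: they have to be found in the camera images.
- bowl_mid (a point): Empty translucent plastic washing bowl, round, 180 g, 62 mm high, foot 136 mm across, inner floor 130 mm across and 5 mm above the underside. Its top 16 mm is an upright rim 9 mm thick (radius 76 to 85 mm), to pinch from above anywhere round it, one finger inside; the wall below is upright (radius 77 to 81 mm) down to 16 mm. Point: on its axis, 31 mm above its underside; z up.
- platform (a point): Kitchen scale, fixed, 275 x 196 mm, maybe turned a little. Point: centre of the top of its square steel platform (190 x 190 mm), 26 mm above the counter; z up. On the -x side (towards the robot) lies its key panel, 20 mm high: display in the middle, round tare key at +y, square units key at -y, both 136 mm from the platform's centre along -x and 66 mm to either side.
- tare_top (a point): Round white tare key, 30 mm across, standing 9 mm proud of the panel. Point: centre of its top (29 mm above the counter when up).
- tare (a joint): Travel of the tare key: 0 up, 0.006 m fully down; springs back. It takes about 3.5 N to press fully; it counts as pressed beyond 0.004 m.
- unit_top (a point): Square white units key, 20 x 20 mm, standing 9 mm proud; not to be pressed. Point: centre of its top.
- unit (a joint): Travel of the units key: 0 up, 0.006 m fully down.
- onion_mid (a point): Brown onion, 130 g, 58 mm across at its widest (20 to 32 mm above its underside), round seen from above, standing on a flat foot 32 mm across; its thin dry neck reaches up to 70 mm. Grasp it from above across its widest part. Point: on its axis, 26 mm above its underside; z up.
- garlic: White garlic bulb, bystander, about 44 mm across and 45 mm high with its neck. Origin: centre of its underside.
- teacup: White ceramic teacup without handle, bystander, 72 mm across, 65 mm high. Origin: centre of its underside.
- strainer: Small stainless mesh strainer, bystander, 110 mm across, 32 mm high, straight handle 115 mm long. Origin: centre of the underside of its basket; the handle points along its +y.
- spatula: Flat wooden rice spatula lying down, bystander, 210 mm long, blade 62 mm wide, 8 mm thick. Origin: underside of the middle of its length; the blade points along its +x.
- ricebowl: Small ceramic rice bowl, bystander, 116 mm across, 55 mm high. Origin: centre of its underside.
- jar: Glass jar with wooden lid, bystander, 68 mm across, 80 mm high. Origin: centre of its underside.
Things that resemble listed ones, but are neither listed nor needed, are in the scene too. What is shaped like the part that bears bowl_mid but purple is not meant.

How it is judged:
By the outcome, as a careful person would: the job done as asked, in the order asked, and still so for the second after the job is handed in, with the robot touching nothing.
It also fails if it takes over 70 s, if anything falls off the work surface, if the arm or the gripper's body presses on something with over 40 N, if the wrist force passes 120 N, or if a joint passes its speed limit or range.

## Robot

A 6-joint arm with a two-finger parallel gripper is mounted at the origin on the work surface. World frame = base frame: x ahead of the robot, y to its left, z up, the work surface at z = 0. Lengths are in mm, angles in rad, forces in N, time in s.
With the tool pointing down it reaches from about 275 to 750 mm from the base axis. Payload 10.2 kg.
Tool frame: the origin (TCP) lies midway between the tips of the shut fingers; the grasp point (between the pads) lies 19 mm behind it (ctrl.hold_point_z is the distance from the TCP to the grasp point, in mm); z points along the fingers, y is the direction in which the jaws open and shut (so a half turn about z gives the same grasp; the last joint's range is limited). The gripper opens to 85 mm and grips with 20 to 120 N. Pads are 22 mm wide; open, the fingers measure 114 mm over their backs; the gripper's body (76 mm by 85 mm) begins 54 mm behind the grasp point. The pads swing forward as they close: fully open they stand 13 mm farther back than shut.
Start: joints at [-1.419, 0.313, 1.498, -0, 1.331, -0.223], TCP at [192.183, -488.566, 231.294] pointing down, gripper open.
Joint ranges: [-2.94, 2.94], [-0.97, 2.17], [0.19, 2.56], [-1.23, 4.37], [0.02, 3.11], [-2.88, 2.88]. Speed limits (rad/s): [2.39, 2.39, 3.01, 3.14, 3.14, 3.14].

## Interface

Orientations are given as a unit quaternion [w, x, y, z].
In Python, from rig import ctrl, capture, get_calibration, ticket, search_frame, outline_of gives the robot as it stands. The module is installed in compiled form; this text tells all that it offers.
- The arm moves only by the tool servo_tool, never from a script. Its argument "motion" is a list of rows, each an object with "dr": the turn, a rotation vector about the tool's x, y, z in units of 10 degrees (1.0 is 10 degrees), a list of three; "delta_pos": the shift along the tool's x, y, z in units of 50 mm (1.0 is 50 mm), a list of three; "hand": the opening, from 0 (shut) to 1 (fully open). In form: [{"dr": [ax, ay, az], "delta_pos": [x, y, z], "hand": hand}, ...]. A call has 1 to 20 rows; each row shifts and turns the pose as measured when the row begins, along the tool's axes as they then stand; what a row does not reach is not made up. A row lasts 1/8 s, in which the tool goes at most 62.5 mm and 10.7 degrees, less where a joint would pass 70% of its speed; a pose out of reach is approached as far as the arm can. A call is refused whole if a number of a shift passes 1 or a number of a turn 1, either way. A call with a gripper value outside its range is refused whole. The fingers move at their own pace and stop on an object; "squeeze" is the grip in N (left out, the last holds). Time passes only in rows, so rows that do not move let the fingers close. It gives the time, the measured TCP pose, the force and the opening at its end, in the units of the state.
- ctrl.sense(): the state, without advancing time (a new reading comes with each control period).
- capture(name): name is "scene" or "top" or "wrist"; returns (picture, depth): 384x512x3 uint8, red, green, blue; 384x512 float32, mm along the optical axis (not along the pixel's ray), 0 where there is no reading.
- get_calibration(name): a dict with "camera_matrix" (3x3 intrinsics, pixels), "T" (4x4, takes a point from camera to world coordinates). Camera axes: x right, y down, z forward; pixel columns grow to the right and rows downward; lengths in mm; the calibration is good to about 2 mm. A picture is of the moment at which its call begins: read the wrist's pose just before it. get_calibration takes no time and is no camera call; for the wrist camera it gives the pose at the moment of the call.
- ticket.finish_job(): hands the job in, once; it reports no verdict.
Trained networks look in the newest picture that a camera, given by its name, has taken for a name from the list of things; names that differ only in an ending like _2 or _b are one class to them, and where a whole thing is asked for, a point or a joint stands for the part that bears it (a point fixed in the world has none). Each returns a list of dicts, best first, with "score" (0 to 1); they miss things now and then, are a little off and sometimes report something else, mostly with a low value. They report only what shows in the picture. A call takes as long as a camera call. They do not tell look-alikes from the thing itself.
- search_frame(camera, label): "bbox" ([left, top, right, bottom] in pixels, round what is visible of it).
- outline_of(camera, label): "pixels" (384x512 bool, what is visible of it) and "bbox" ([left, top, right, bottom] in pixels, round what is visible of it).
The state is a dict: "time_s": time; "joints": joint angles; "dq": joint speeds; "tau": joint torques, N m; "eef_pos": TCP position; "ee_rot": TCP orientation; "force": force on the tool from outside, world axes, zero at the start; "wrist_torque": the same for the moment, N m; "grip_width": opening from 0.0 (shut) to 1.0 (fully open).
Only numpy, scipy, OpenCV 4.12 (cv2) and the standard library are available. Lean on these libraries where they do the work, as an engineer would, in place of code of your own. Each camera call takes 0.05 s, during which the arm holds its last target.

## Working session

There is one attempt and no reset: what is moved stays moved. The work goes in short steps, Python scripts to look and compute and a tool call to move; the robot and the scene stay as the last step left them, time stands still between calls to the robot, and variables do not carry over. Pictures are saved under pics/ and viewed, and the job is handed in when it is done.

Besides the shell and the picture viewer there is one more tool, called after "Call:" as name([rows], argument=value, ...), one row to a line, values as JSON. servo_tool: Moves the arm, as the interface text tells. Its arguments: {"type":"object","properties":{"motion":{"type":"array"},"squeeze":{"type":"number"}},"required":["motion"]}

```bash
mkdir -p pics; python3 - <<'E'
from rig import *
import cv2,numpy as np
s=ctrl.sense();print(s, ctrl.hold_point_z)
for n in ("scene","top"):
    p,d=capture(n);cv2.imwrite(f"pics/{n}0.png",p[:,:,::-1]);np.savez(f"{n}0.npz",p=p,d=d)
    c=get_calibration(n);print(n,np.round(c["camera_matrix"],1).tolist(),np.round(c["T"],3).tolist())
    for l in ["bowl_mid","platform","tare_top","tare","unit_top","onion_mid","garlic"]:
        try:
            r=search_frame(n,l);print(n,l,[(round(x["score"],2),np.round(x["bbox"]).tolist()) for x in r])
        except Exception as e: print(l,e)
E
```

```text
{'time_s': 0.0, 'joints': array([-1.41938545e+00,  3.13424607e-01,  1.49843425e+00,  2.53705947e-05,
        1.33096935e+00, -2.23408397e-01]), 'dq': array([-0.00029784,  0.00032197, -0.00024531,  0.00080535, -0.00017055,
        0.0003585 ]), 'tau': array([-8.46345156e-04, -4.12261212e+01, -2.59745765e+01, -2.59525850e-04,
        4.13908157e-03, -5.98839165e-06]), 'eef_pos': array([ 192.15707093, -488.30393946,  230.74912818]), 'ee_rot': array([-6.16932751e-04,  9.82490528e-01,  1.86311515e-01,  3.45467671e-05]), 'force': array([0.67611345, 0.16649533, 0.7838512 ]), 'wrist_torque': array([ 0.00707843,  0.00832056, -0.03776271]), 'grip_width': 0.9975226473303859} 18.700000000000003
scene [[352.5, 0.0, 251.9], [0.0, 352.5, 188.2], [0.0, 0.0, 1.0]] [[0.158, 0.551, -0.819, 1466.348], [0.987, -0.081, 0.136, -196.101], [0.009, -0.83, -0.557, 688.608], [0.0, 0.0, 0.0, 1.0]]
scene bowl_mid [(0.9, [338.0, 171.0, 390.0, 211.0]), (0.66, [314.0, 140.0, 359.0, 175.0])]
scene platform [(0.84, [217.0, 176.0, 290.0, 234.0])]
scene tare_top [(0.42, [261.0, 176.0, 270.0, 183.0])]
scene tare [(0.51, [261.0, 178.0, 270.0, 182.0])]
scene unit_top []
scene onion_mid [(0.63, [181.0, 178.0, 201.0, 199.0])]
scene garlic [(0.69, [180.0, 214.0, 192.0, 228.0])]
top [[374.8, 0.0, 255.7], [0.0, 374.8, 194.6], [0.0, 0.0, 1.0]] [[0.003, -0.997, 0.081, 496.741], [-1.0, -0.003, -0.005, -43.973], [0.005, -0.081, -0.997, 953.134], [0.0, 0.0, 0.0, 1.0]]
top bowl_mid [(0.86, [67.0, 257.0, 144.0, 332.0]), (0.84, [62.0, 161.0, 141.0, 233.0])]
top platform []
top tare_top [(0.6, [223.0, 241.0, 234.0, 252.0])]
top tare [(0.69, [311.0, 92.0, 361.0, 141.0]), (0.46, [222.0, 240.0, 234.0, 251.0])]
top unit_top [(0.58, [277.0, 243.0, 287.0, 247.0])]
top onion_mid [(0.61, [319.0, 228.0, 342.0, 249.0]), (0.38, [374.0, 193.0, 410.0, 224.0])]
top garlic [(0.79, [326.0, 166.0, 342.0, 184.0]), (0.44, [64.0, 161.0, 139.0, 230.0]), (0.24, [240.0, 36.0, 282.0, 128.0])]
```

```bash
python3 - <<'E'
import cv2
for n in ("scene","top"):
    i=cv2.imread(f"pics/{n}0.png");cv2.imwrite(f"pics/{n}0b.png",cv2.resize(i,(800,600),interpolation=cv2.INTER_CUBIC))
E
```

```text
(no output)
```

View pics/top0b.png

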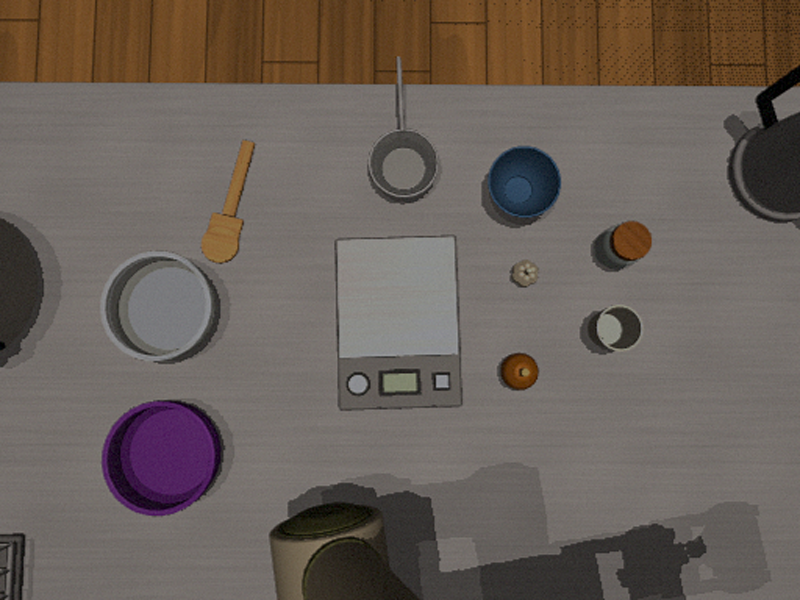

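View pics/scene0b.png

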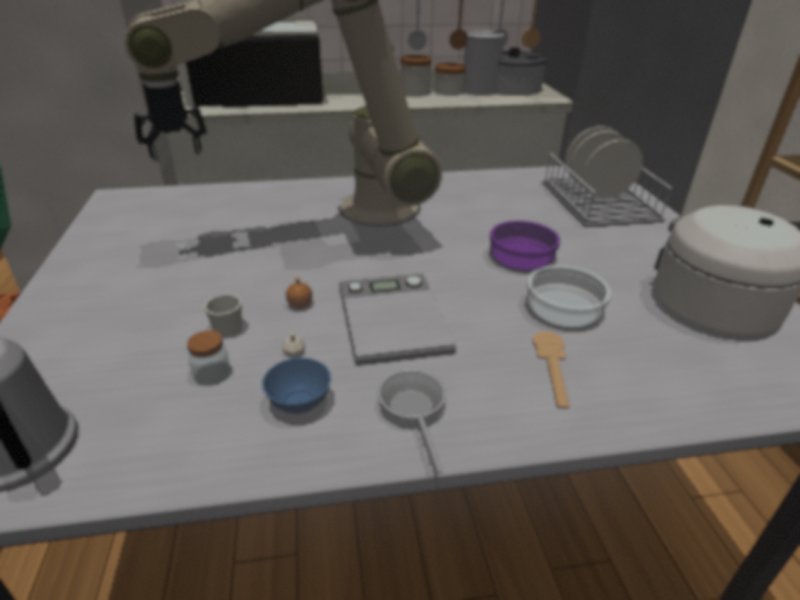

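Candidates for the bowl, in native top pixels: the translucent white bowl at (102,196) and the purple one at (104,292). The white one fits the description. There is one onion, at (333,237), and the garlic is at (336,175). The round tare key is at (229,246) and the square units key at (282,244). Next I'll measure and crop close.

```bash
cat > h.py <<'E'
from rig import *
import cv2,numpy as np
from scipy.optimize import least_squares
from scipy.spatial.transform import Rotation as R
def px2w(c,uv,z):
    K,T=c["camera_matrix"],c["T"];uv=np.atleast_2d(np.asarray(uv,float))
    r=np.c_[(uv[:,0]-K[0,2])/K[0,0],(uv[:,1]-K[1,2])/K[1,1],np.ones(len(uv))]@T[:3,:3].T
    o=T[:3,3];return o+r*((z-o[2])/r[:,2])[:,None]
def cloud(c,d):
    K,T=c["camera_matrix"],c["T"];v,u=np.indices(d.shape)
    p=np.stack([(u-K[0,2])/K[0,0]*d,(v-K[1,2])/K[1,1]*d,d],-1)
    return p@T[:3,:3].T+T[:3,3]
def fitc(P,r=None):
    f=lambda q:np.hypot(P[:,0]-q[0],P[:,1]-q[1])-(q[2] if r is None else r)
    return least_squares(f,[*P[:,:2].mean(0),r or 50],loss="soft_l1",f_scale=2).x
def tool():
    s=ctrl.sense();w,x,y,z=s["ee_rot"];return s,R.from_quat([x,y,z,w]).as_matrix()
E
python3 - <<'E'
from h import *
D=np.load("top0.npz");p,d=D["p"],D["d"];c=get_calibration("top")
W=cloud(c,d)
capture("top")
for l in ["bowl_mid","onion_mid"]:
    for r in outline_of("top",l):
        m=r["pixels"].astype(np.uint8);cn=max(cv2.findContours(m,0,1)[0],key=cv2.contourArea)[:,0]
        z=62 if l[0]=="b" else 26
        print(l,round(r["score"],2),r["bbox"],"free",fitc(px2w(c,cn,z)),"top z pct",np.percentile(W[...,2][m>0],[5,50,90,99]))
        if l[0]=="o":
            q=W[m>0];print("cloud mean",q.mean(0), 'topmost', q[q[:,2]>50].mean(0))
        else:
            q=W[m>0];q=q[(q[:,2]>55)&(q[:,2]<75)];print("rim cloud fit",fitc(q),len(q))
# platform
q=W[(abs(W[...,2]-26)<5)&(W[...,0]>250)&(W[...,0]<650)&(abs(W[...,1]+40)<150)]
print("plat cloud",len(q),np.median(q[:,2]))
m=((abs(W[...,2]-24)<9)&(abs(W[...,1]+40)<140)).astype(np.uint8);v,u=np.indices(m.shape);m[(u<205)|(u>305)|(v<140)|(v>270)]=0
pts=np.argwhere(m)[:,::-1];w=px2w(c,pts,23);rc=cv2.minAreaRect(w[:,:2].astype(np.float32));print("scale rect",rc)
for n,l in (("tare",(229,246)),("unit",(282.5,244))): print(n,px2w(c,l,29))
print("counter z",np.median(W[250:300,200:300,2]))
i=p[130:280,40:360,::-1];cv2.imwrite("pics/crop0.png",cv2.resize(i,(800,375),interpolation=cv2.INTER_CUBIC))
E
```

```text
bowl_mid 0.91 [67.4, 254.2, 141.9, 332.3] free [339.90987588 308.23617182  85.4038918 ] top z pct [ 2.37021984  7.42860856 61.31323962 64.24102221]
rim cloud fit [338.76041137 311.38655209  79.91830322] 933
bowl_mid 0.78 [64.6, 159.0, 141.8, 232.1] free [565.98412839 321.3479628   85.38289641] top z pct [ 2.26647088  7.32908556 61.35675308 64.78306589]
rim cloud fit [566.43993183 323.6309314   79.88944651] 885
bowl_mid 0.69 [276.5, 237.9, 285.3, 248.7] free [ 453.26112141 -110.75951814    9.80296004] top z pct [22.89097573 27.94594759 30.27641765 32.20701346]h.py:15: RuntimeWarning: Mean of empty slice.
  return least_squares(f,[*P[:,:2].mean(0),r or 50],loss="soft_l1",f_scale=2).x
  ret = um.true_divide(
Traceback (most recent call last):
  File "h.py", line 15, in fitc
    return least_squares(f,[*P[:,:2].mean(0),r or 50],loss="soft_l1",f_scale=2).x
           ~~~~~~~~~~~~~^^^^^^^^^^^^^^^^^^^^^^^^^^^^^^^^^^^^^^^^^^^^^^^^^^^^^^^
ValueError: Initial guess is outside of provided bounds
```

```bash
python3 - <<'E'
from h import *
D=np.load("top0.npz");p,d=D["p"],D["d"];c=get_calibration("top")
W=cloud(c,d)
capture("top")
for r in outline_of("top","onion_mid"):
        m=r["pixels"].astype(np.uint8);cn=max(cv2.findContours(m,0,1)[0],key=cv2.contourArea)[:,0]
        print(round(r["score"],2),r["bbox"],"free",fitc(px2w(c,cn,26)))
        q=W[m>0];print("cloud mean",q.mean(0), 'topmost', q[q[:,2]>55].mean(0),q[:,2].max())
m=((abs(W[...,2]-24)<9)).astype(np.uint8);v,u=np.indices(m.shape);m[(u<205)|(u>305)|(v<140)|(v>270)]=0
m=cv2.morphologyEx(m,cv2.MORPH_OPEN,np.ones((5,5)))
pts=np.argwhere(m)[:,::-1];w=px2w(c,pts,23);rc=cv2.minAreaRect(w[:,:2].astype(np.float32));print("scale rect",rc,len(pts))
# bright platform
hsv=cv2.cvtColor(p,cv2.COLOR_RGB2GRAY)
b=((hsv>140)*255).astype(np.uint8);b[(u<205)|(u>305)|(v<140)|(v>233)]=0
b=cv2.morphologyEx(b,cv2.MORPH_OPEN,np.ones((7,7)));pts=np.argwhere(b)[:,::-1]
if len(pts): w=px2w(c,pts,26);print("plat",cv2.minAreaRect(w[:,:2].astype(np.float32)),w.mean(0),len(pts))
print(hsv[200,230:290:10],hsv[200,200:215])
for n,l in (("tare",(229,246)),("unit",(282.5,244))): print(n,px2w(c,l,29))
print("counter z",np.median(W[250:300,200:300,2]))
i=p[130:280,40:360,::-1];cv2.imwrite("pics/crop0.png",cv2.resize(i,(800,375),interpolation=cv2.INTER_CUBIC))
E
```

```text
0.93 [318.0, 223.4, 343.8, 250.4] free [ 467.70179684 -236.0724357    27.97432991]
cloud mean [ 468.26900944 -232.04893579   45.35567827] topmost [ 467.97132295 -235.28281423   66.01670623] 71.87931263325333
scale rect ((545.2283935546875, -44.63835906982422), (272.24114990234375, 194.2151336669922), 1.9153637886047363) 8448
[141 137 134 139 138 139] [115 120 119 116 117 115 114 115 118 117 119 115 121 118 122]
tare [[445.20775809  16.46594021  29.        ]]
unit [[ 450.43054801 -114.4537631    29.        ]]
counter z -0.19794892526709873
```

View pics/crop0.png

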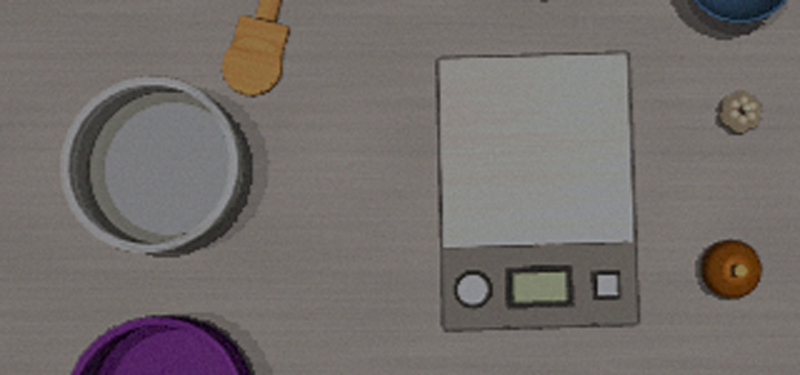

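The crop shows the clear bowl at crop (155,165), with the round tare key at (473,289), the square key at (607,285) and the onion at (732,268). First I square the tool to the world axes.

Call:
servo_tool([
  {"dr": [0,0,1],"delta_pos": [0,0,0],"hand": 1},
  {"dr": [0,0,1],"delta_pos": [0,0,0],"hand": 1},
  {"dr": [0,0,0.15],"delta_pos": [0,0,0],"hand": 1},
])

```text
time_s: 1.38
eef_pos: [192.2, -488.6, 231.3]
ee_rot: [-0.0, 1.0, -0.005, 0.0]
force: [0.5, 0.1, -0.3]
grip_width: 0.997
```

Call:
servo_tool([
  {"dr": [0,0,0],"delta_pos": [0.47,-0.91,0],"hand": 1},
  {"dr": [0,0,0],"delta_pos": [0.47,-0.91,0],"hand": 1},
  {"dr": [0,0,0],"delta_pos": [0.47,-0.91,0],"hand": 1},
  {"dr": [0,0,0],"delta_pos": [0.47,-0.91,0],"hand": 1},
  {"dr": [0,0,0],"delta_pos": [0.47,-0.91,0],"hand": 1},
  {"dr": [0,0,0],"delta_pos": [0.47,-0.91,0],"hand": 1},
  {"dr": [0,0,0],"delta_pos": [0.47,-0.91,0],"hand": 1},
  {"dr": [0,0,0],"delta_pos": [0.47,-0.91,0],"hand": 1},
  {"dr": [0,0,0],"delta_pos": [0.47,-0.91,0],"hand": 1},
  {"dr": [0,0,0],"delta_pos": [0.47,-0.91,0],"hand": 1},
  {"dr": [0,0,0],"delta_pos": [0.47,-0.91,0],"hand": 1},
  {"dr": [0,0,0],"delta_pos": [0.47,-0.91,0],"hand": 1},
  {"dr": [0,0,0],"delta_pos": [0.47,-0.91,0],"hand": 1},
  {"dr": [0,0,0],"delta_pos": [0.47,-0.91,0],"hand": 1},
  {"dr": [0,0,0],"delta_pos": [0.47,-0.91,0],"hand": 1},
])

```text
time_s: 3.25
eef_pos: [547.0, 217.6, 232.4]
ee_rot: [0.002, 1.0, 0.016, 0.003]
force: [0.6, -0.3, 0.6]
grip_width: 1.002
```

```bash
cat >> h.py <<'E'
def shot(name,f):
    c=get_calibration(name);p,d=capture(name)
    cv2.imwrite(f"pics/{f}.png",p[:,:,::-1]);return c,p,d
E
python3 - <<'E'
from h import *
c,p,d=shot("wrist","w1")
W=cloud(c,d);print(np.round(c["T"],2).tolist())
q=W.reshape(-1,3)[d.ravel()>0];q=q[(q[:,2]>54)&(q[:,2]<72)&(np.hypot(q[:,0]-566,q[:,1]-322)<105)]
print("rim cloud",len(q),fitc(q),fitc(q,80.5),np.median(q[:,2]),q.min(0),q.max(0))
for r in outline_of("wrist","bowl_mid"):
    print(r["score"],r["bbox"])
s,T=tool();print(s["eef_pos"],T.round(3).tolist())
E
```

```text
[[0.03, -0.96, -0.27, 615.73], [-1.0, -0.03, -0.01, 220.67], [0.0, 0.27, -0.96, 375.01], [0.0, 0.0, 0.0, 1.0]]
rim cloud 5285 [568.39416003 323.89110089  79.31864043] [568.20161327 323.77309577  80.5       ] 61.13801745069253 [483.6702911  240.86024813  54.01377234] [652.18285979 409.1684504   63.94587363]
0.63 [142.1, 257.9, 239.4, 350.9]
0.58 [62.0, 59.1, 234.7, 226.1]
[547.03371359 219.50469958 231.36454232] [[0.999, 0.035, 0.006], [0.036, -0.999, -0.003], [0.006, 0.003, -1.0]]
```

View pics/w1.png

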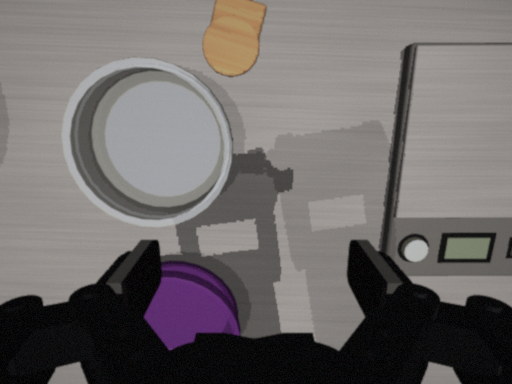

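Call:
servo_tool([
  {"dr": [0,0,0.2],"delta_pos": [0.42,-0.46,0],"hand": 0.8},
  {"dr": [0,0,0],"delta_pos": [0,0,0],"hand": 0.6},
  {"dr": [0,0,0],"delta_pos": [0,0,0.8],"hand": 0.6},
  {"dr": [0,0,0],"delta_pos": [0,0,0.8],"hand": 0.6},
  {"dr": [0,0,0],"delta_pos": [0,0,0.6],"hand": 0.6},
  {"dr": [0,0,0],"delta_pos": [0,0,0],"hand": 0.6},
])

```text
time_s: 4.1
eef_pos: [567.1, 239.1, 119.7]
ee_rot: [0.002, 1.0, 0.006, 0.003]
force: [-0.4, -1.0, 0.5]
grip_width: 0.6
```

Call:
servo_tool([
  {"dr": [0,0,0.05],"delta_pos": [0.02,-0.08,0.5],"hand": 0.6},
  {"dr": [0,0,0],"delta_pos": [0,0,0.5],"hand": 0.6},
  {"dr": [0,0,0],"delta_pos": [0,0,0.4],"hand": 0.6},
  {"dr": [0,0,0],"delta_pos": [0,0,0.2],"hand": 0.6},
  {"dr": [0,0,0],"delta_pos": [0,0,0],"hand": 0.6},
])

```text
time_s: 4.72
eef_pos: [572.3, 241.0, 47.0]
ee_rot: [0.001, 1.0, 0.003, 0.009]
force: [0.1, -0.9, 0.3]
grip_width: 0.6
```

```bash
python3 - <<'E'
from h import *
c,p,d=shot("wrist","w2");s,T=tool();print(s["eef_pos"],T[:,2],s["force"])
E
```

```text
[572.63750278 241.0768043   47.48552446] [ 0.01906614 -0.00235905 -0.99981544] [0.30590726 0.28502802 0.99786161]
```

View pics/w2.png

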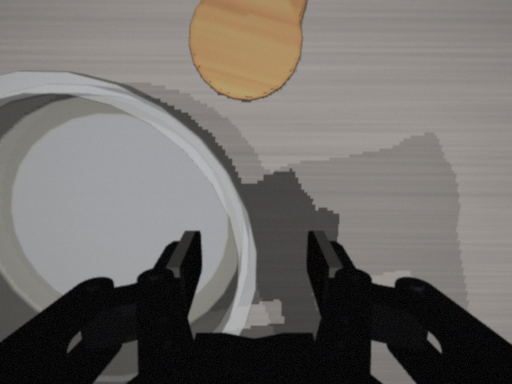

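Call:
servo_tool([
  {"dr": [0,-0.11,0],"delta_pos": [-0.08,-0.03,0.16],"hand": 0.6},
  {"dr": [0,0,0],"delta_pos": [0,0,0.1],"hand": 0.6},
  {"dr": [0,0,0],"delta_pos": [0,0,0],"hand": 0.6},
])

```text
time_s: 5.15
eef_pos: [569.2, 242.8, 35.3]
ee_rot: [0.001, 1.0, 0.003, 0.0]
force: [0.1, -0.1, 0.6]
grip_width: 0.596
```

Call:
servo_tool([
  {"dr": [0,0,0],"delta_pos": [0,0,0],"hand": 0.3},
  {"dr": [0,0,0],"delta_pos": [0,0,0],"hand": 0.15},
  {"dr": [0,0,0],"delta_pos": [0,0,0],"hand": 0},
  {"dr": [0,0,0],"delta_pos": [0,0,0],"hand": 0},
  {"dr": [0,0,0],"delta_pos": [0,0,0],"hand": 0},
  {"dr": [0,0,0],"delta_pos": [0,0,0],"hand": 0},
], squeeze=45)

```text
time_s: 5.9
eef_pos: [569.9, 243.2, 36.7]
ee_rot: [0.0, 1.0, 0.003, 0.002]
force: [-1.2, 0.0, 3.4]
grip_width: 0.077
```

Call:
servo_tool([
  {"dr": [0,0,0],"delta_pos": [0,0,-0.1],"hand": 0},
  {"dr": [0,0,0],"delta_pos": [0,0,-0.3],"hand": 0},
  {"dr": [0,0,0],"delta_pos": [0,0,-0.5],"hand": 0},
  {"dr": [0,0,0],"delta_pos": [0,0,-0.5],"hand": 0},
  {"dr": [0,0,0],"delta_pos": [0,0,0],"hand": 0},
  {"dr": [0,0,0],"delta_pos": [0,0,0],"hand": 0},
])

```text
time_s: 6.65
eef_pos: [568.8, 242.5, 109.2]
ee_rot: [0.002, 1.0, 0.003, 0.0]
force: [0.3, -1.2, -2.7]
grip_width: 0.079
```

```bash
python3 - <<'E'
from h import *
c,p,d=shot("wrist","w3");s,T=tool();print(s["eef_pos"],T.round(3).tolist(),s["force"],s["grip_width"])
W=cloud(c,d);m=cv2.inRange(p,(0,0,0),(255,255,255))
c2,p2,d2=shot("scene","s3")
cv2.imwrite("pics/s3c.png",cv2.resize(p2[100:260,200:440,::-1],(780,520),interpolation=cv2.INTER_CUBIC))
E
```

```text
[568.90759783 242.51699416 109.29156526] [[1.0, 0.006, 0.001], [0.006, -1.0, -0.003], [0.001, 0.003, -1.0]] [-0.30435815 -0.00307591 -1.21242355] 0.08319583032579159
```

View pics/w3.png

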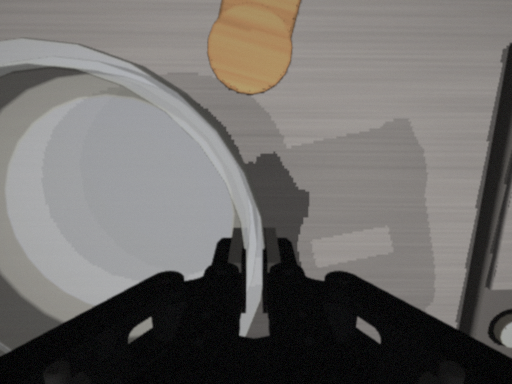

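View pics/s3c.png

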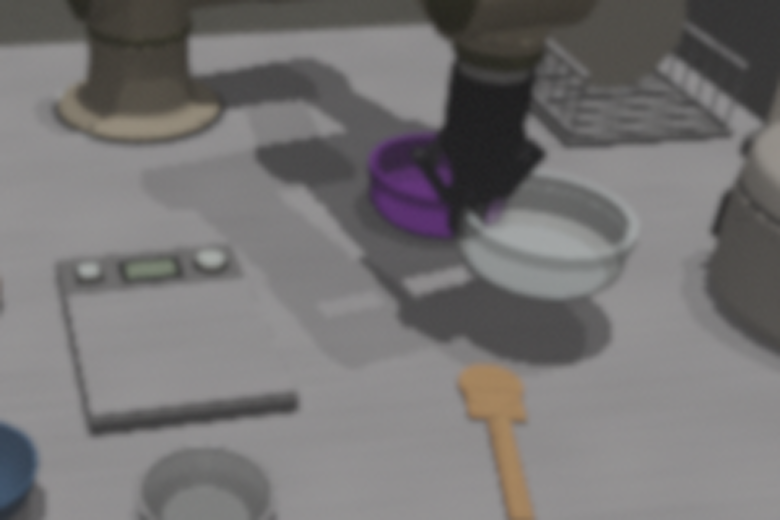

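The bowl is held and clear of the counter; the rim sits between the pads at wrist (250,260). I'll check tilt and centre relative to the TCP.

```bash
cat >> h.py <<'E'
def rim(c,d,cx,cy,zt,iters=3):
    W=cloud(c,d).reshape(-1,3)[d.ravel()>0]
    q=W[(np.hypot(W[:,0]-cx,W[:,1]-cy)<95)&(np.hypot(W[:,0]-cx,W[:,1]-cy)>65)&(abs(W[:,2]-zt)<14)&(W[:,1]>cy-60)]
    for k in range(6):
        A=np.c_[q[:,:2]-[cx,cy],np.ones(len(q))];s=np.linalg.lstsq(A,q[:,2],rcond=None)[0];r=q[:,2]-A@s
        if k<5:q=q[(r>-3)&(r<5)]
    return s,fitc(q,80.5),len(q)
E
python3 - <<'E'
from h import *
for n in("wrist","top"):
    c,p,d=shot(n,n+"4");s,T=tool();e=s["eef_pos"]
    print(n,e,[np.round(x,3) for x in rim(c,d,e[0],e[1]+80.5,e[2]+27)])
E
```

```text
wrist [568.85579973 242.51942292 109.07479819] [array([-1.00000e-02, -2.10000e-02,  1.33301e+02]), array([573.595, 322.447,  80.5  ]), np.int64(5766)]
top [568.887369   242.55649637 109.14104276] [array([ -0.487,  -0.179, 115.2  ]), array([480.22 , 448.786,  80.5  ]), np.int64(22)]
```

```bash
python3 - <<'E'
from h import *
c,p,d=shot("top","top5");s,T=tool();print(s["eef_pos"])
for r in outline_of("top","bowl_mid")+outline_of("top","bowl_mid"):
    m=r["pixels"].astype(np.uint8);cn=max(cv2.findContours(m,0,1)[0],key=cv2.contourArea)[:,0]
    P=px2w(c,cn,133);P=P[P[:,1]>290]; 
    print(r["score"],r["bbox"],fitc(P,85) if len(P)>10 else 0)
cv2.imwrite("pics/top5c.png",cv2.resize(p[120:360,20:340,::-1],(800,600),interpolation=cv2.INTER_CUBIC))
E
```

```text
[568.95603019 242.51953944 109.22649062]
0.64 [59.0, 169.8, 131.8, 216.8] [605.94567283 365.40630194  85.        ]
0.64 [59.0, 169.8, 131.8, 216.8] [605.94567283 365.40630194  85.        ]
```

View pics/top5c.png

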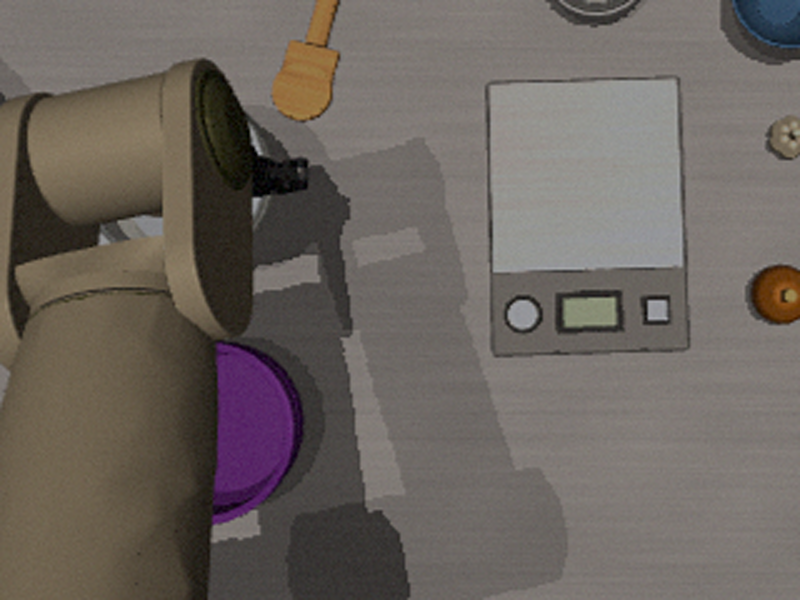

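Call:
servo_tool([
  {"dr": [0.1,0,0],"delta_pos": [0,0.2,-0.3],"hand": 0},
  {"dr": [0,0,0],"delta_pos": [0.05,0.4,-0.2],"hand": 0},
  {"dr": [0,0,0],"delta_pos": [0.03,0.6,0],"hand": 0},
  {"dr": [0,0,0],"delta_pos": [0.03,0.6,0],"hand": 0},
  {"dr": [0,0,0],"delta_pos": [0.03,0.6,0],"hand": 0},
  {"dr": [0,0,0],"delta_pos": [0.03,0.6,0],"hand": 0},
  {"dr": [0,0,0],"delta_pos": [0.03,0.6,0],"hand": 0},
  {"dr": [0,0,0],"delta_pos": [0.03,0.6,0],"hand": 0},
  {"dr": [0,0,0],"delta_pos": [0.03,0.6,0],"hand": 0},
  {"dr": [0,0,0],"delta_pos": [0.03,0.6,0],"hand": 0},
  {"dr": [0,0,0],"delta_pos": [0.03,0.6,0],"hand": 0},
  {"dr": [0,0,0],"delta_pos": [0,0.4,0],"hand": 0},
  {"dr": [0,0,0],"delta_pos": [0,0.2,0],"hand": 0},
  {"dr": [0,0,0],"delta_pos": [0,0,0],"hand": 0},
])

```text
time_s: 8.75
eef_pos: [586.9, -114.3, 142.0]
ee_rot: [-0.006, 1.0, -0.001, 0.007]
force: [-0.5, 0.4, -1.9]
grip_width: 0.079
```

```bash
python3 - <<'E'
from h import *
for n in("wrist","scene"):
    c,p,d=shot(n,n+"6");s,T=tool();e=s["eef_pos"]
    print(n,e,T.round(3).tolist(),s["force"],[np.round(x,3) for x in rim(c,d,e[0],e[1]+80.5,e[2]+27)])
E
```

```text
wrist [ 586.92242454 -113.75481972  141.92997858] [[1.0, -0.002, 0.014], [-0.002, -1.0, 0.012], [0.014, -0.012, -1.0]] [-0.50225927  0.246415   -1.57667718] [array([ 1.10000e-02, -8.00000e-03,  1.66859e+02]), array([592.053, -34.684,  80.5  ]), np.int64(5632)]
scene [ 586.96450388 -113.27371357  141.90184746] [[1.0, -0.001, 0.014], [-0.002, -1.0, 0.012], [0.014, -0.012, -1.0]] [ 0.4716777   0.05742802 -1.25565048] [array([1.30000e-02, 1.40000e-02, 1.66094e+02]), array([595.14 , -36.169,  80.5  ]), np.int64(207)]
```

View pics/wrist6.png

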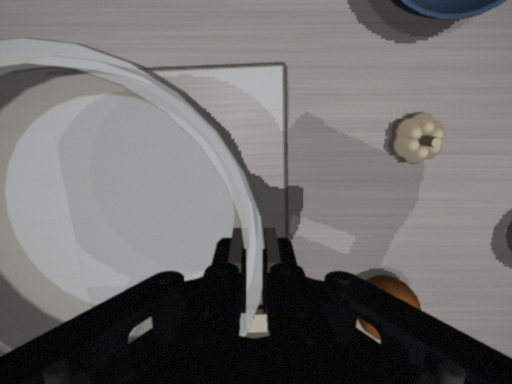

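View pics/scene6.png

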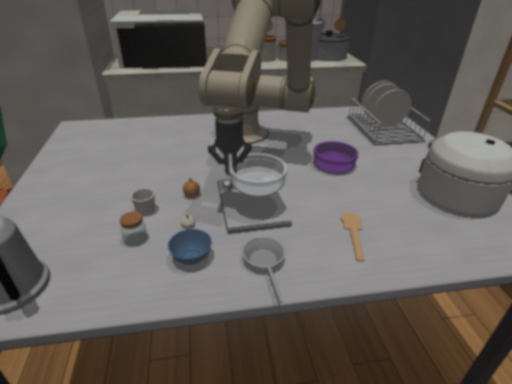

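Call:
servo_tool([
  {"dr": [0,-0.05,0],"delta_pos": [-0.1,0.2,0.1],"hand": 0},
  {"dr": [0,0,0],"delta_pos": [0,0,0.3],"hand": 0},
  {"dr": [0,0,0],"delta_pos": [0,0,0.3],"hand": 0},
  {"dr": [0,0,0],"delta_pos": [0,0,0.3],"hand": 0},
  {"dr": [0,0,0],"delta_pos": [0,0,0.2],"hand": 0},
  {"dr": [0,0,0],"delta_pos": [0,0,0],"hand": 0},
])

```text
time_s: 9.6
eef_pos: [581.2, -120.8, 75.8]
ee_rot: [-0.007, 1.0, 0.001, 0.001]
force: [-0.1, 1.1, -1.9]
grip_width: 0.081
```

```bash
python3 - <<'E'
from h import *
for n in("wrist","top"):
    c,p,d=shot(n,n+"7");s,T=tool();e=s["eef_pos"]
    print(n,e,T.round(3).tolist(),s["force"],[np.round(x,3) for x in rim(c,d,e[0],e[1]+80.5,e[2]+27)])
E
```

```text
wrist [ 581.47934103 -120.95263361   76.40526897] [[1.0, 0.001, 0.002], [0.001, -1.0, 0.013], [0.002, -0.013, -1.0]] [-0.08554776 -0.22966378 -1.38688732] [array([ 5.1000e-02, -2.7000e-02,  9.6296e+01]), array([586.373, -41.403,  80.5  ]), np.int64(5729)]
top [ 581.73704206 -121.0910134    76.98749647] [[1.0, 0.001, 0.003], [0.001, -1.0, 0.013], [0.003, -0.013, -1.0]] [-0.35235717  0.43869484 -0.93373611] [array([-1.00000e-03, -3.00000e-03,  1.01339e+02]), array([585.387, -41.068,  80.5  ]), np.int64(433)]
```

View pics/top7.png

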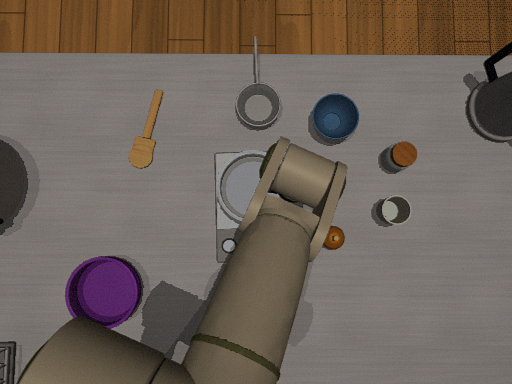

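View pics/wrist7.png

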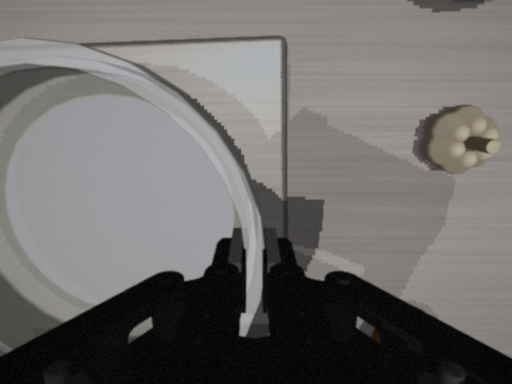

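Call:
servo_tool([
  {"dr": [0,0,0],"delta_pos": [-0.02,0.06,0.08],"hand": 0},
  {"dr": [0,0,0],"delta_pos": [0,0,0.08],"hand": 0},
  {"dr": [0,0,0],"delta_pos": [0,0,0.05],"hand": 0},
  {"dr": [0,0,0],"delta_pos": [0,0,0.04],"hand": 0},
])

```text
time_s: 10.2
eef_pos: [581.4, -124.5, 64.9]
ee_rot: [-0.006, 1.0, 0.0, 0.003]
force: [-0.2, 0.1, -1.2]
grip_width: 0.08
```

Call:
servo_tool([
  {"dr": [0,0,0],"delta_pos": [0,0,0.03],"hand": 0},
  {"dr": [0,0,0],"delta_pos": [0,0,0.03],"hand": 0},
])

```text
time_s: 10.45
eef_pos: [581.5, -124.5, 61.8]
ee_rot: [-0.006, 1.0, 0.0, 0.003]
force: [0.2, -1.7, 0.3]
grip_width: 0.077
```

Call:
servo_tool([
  {"dr": [0,0,0],"delta_pos": [0,0,0.03],"hand": 0},
  {"dr": [0,0,0],"delta_pos": [0,0,0],"hand": 0},
])

```text
time_s: 10.7
eef_pos: [581.6, -124.5, 62.0]
ee_rot: [-0.006, 1.0, 0.001, 0.003]
force: [-0.6, 0.0, -1.6]
grip_width: 0.081
```

```bash
python3 - <<'E'
from h import *
for n in("wrist","top"):
    c,p,d=shot(n,n+"8");s,T=tool();e=s["eef_pos"]
    print(n,e,T.round(3).tolist(),s["force"],[np.round(x,3) for x in rim(c,d,e[0],e[1]+80.5,e[2]+27)])
E
```

```text
wrist [ 581.67432483 -124.56293062   61.95510736] [[1.0, 0.001, 0.006], [0.001, -1.0, 0.011], [0.006, -0.011, -1.0]] [1.03460413 0.19804937 0.44021752] [array([ 0.000e+00, -4.000e-03,  8.739e+01]), array([586.606, -45.006,  80.5  ]), np.int64(5713)]
top [ 581.67359846 -124.6293132    61.79083928] [[1.0, 0.001, 0.006], [0.001, -1.0, 0.011], [0.006, -0.011, -1.0]] [-0.65963398 -0.84932295  1.0145675 ] [array([1.0000e-03, 1.0000e-03, 8.7195e+01]), array([585.363, -44.54 ,  80.5  ]), np.int64(414)]
```

The rim is at z≈87–88, level and centred at (585.5,-44.5), so it is standing on the platform. Release gradually, then lift.

Call:
servo_tool([
  {"dr": [0,0,0],"delta_pos": [0,0,0],"hand": 0.12},
  {"dr": [0,0,0],"delta_pos": [0,0,0],"hand": 0.25},
  {"dr": [0,0,0],"delta_pos": [0,0,0],"hand": 0.4},
  {"dr": [0,0,0],"delta_pos": [0,0,0],"hand": 0.5},
  {"dr": [0,0,0],"delta_pos": [0,0,0],"hand": 0.5},
  {"dr": [0,0,0],"delta_pos": [0,0,-0.3],"hand": 0.5},
  {"dr": [0,0,0],"delta_pos": [0,0,-0.7],"hand": 0.5},
  {"dr": [0,0,0],"delta_pos": [0,0,-0.9],"hand": 0.5},
  {"dr": [0,0,0],"delta_pos": [0,0,-0.9],"hand": 0.5},
  {"dr": [0,0,0],"delta_pos": [0,0,0],"hand": 0.5},
])

```text
time_s: 12.05
eef_pos: [581.0, -126.4, 210.5]
ee_rot: [-0.005, 1.0, 0.001, 0.005]
force: [-0.0, 0.1, -0.8]
grip_width: 0.505
```

```bash
python3 - <<'E'
from h import *
for n in("wrist","top"):
    c,p,d=shot(n,n+"9");s,T=tool();e=s["eef_pos"]
    print(n,e,T.round(3).tolist(),s["force"],[np.round(x,3) for x in rim(c,d,585.5,-44.5,88)])
E
```

```text
wrist [ 580.28089725 -126.08183408  208.22214709] [[1.0, 0.001, 0.007], [0.001, -1.0, 0.011], [0.007, -0.011, -1.0]] [-0.46155136 -0.20786948  0.278938  ] [array([ 0.0000e+00, -1.0000e-03,  8.7181e+01]), array([587.36 , -45.794,  80.5  ]), np.int64(4368)]
top [ 579.76469587 -125.83961311  206.40852223] [[1.0, 0.001, 0.004], [0.001, -1.0, 0.012], [0.004, -0.012, -1.0]] [-0.53259659  0.457518   -0.55392697] [array([ 0.0000e+00, -1.0000e-03,  8.7312e+01]), array([585.626, -44.832,  80.5  ]), np.int64(400)]
```

View pics/wrist9.png

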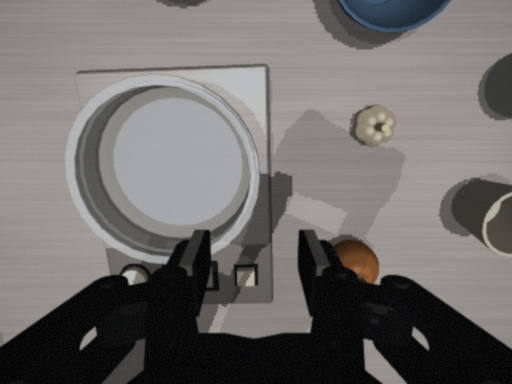

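View pics/top9.png

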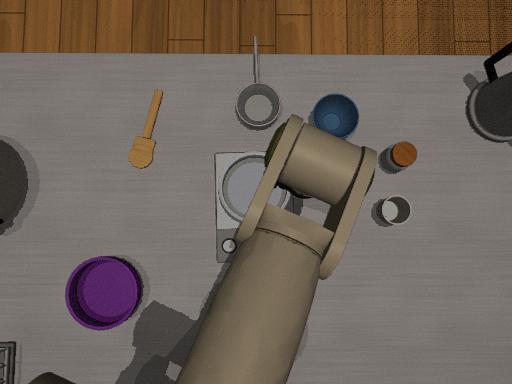

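Call:
servo_tool([
  {"dr": [0,0,0],"delta_pos": [-0.5,-0.5,0],"hand": 0},
  {"dr": [0,0,0],"delta_pos": [-0.55,-0.6,0],"hand": 0},
  {"dr": [0,0,0],"delta_pos": [-0.55,-0.6,0],"hand": 0},
  {"dr": [0,0,0],"delta_pos": [-0.55,-0.6,0],"hand": 0},
  {"dr": [0,0,0],"delta_pos": [-0.45,-0.5,0],"hand": 0},
  {"dr": [0,0,0],"delta_pos": [0,0,0],"hand": 0},
  {"dr": [0,0,0],"delta_pos": [0,0,0],"hand": 0},
])

```text
time_s: 13.02
eef_pos: [441.9, 18.6, 200.6]
ee_rot: [-0.009, 1.0, -0.0, -0.006]
force: [-0.5, -0.1, 0.3]
grip_width: -0.001
```

```bash
python3 - <<'E'
from h import *
c,p,d=shot("wrist","wrist10");s,T=tool();e=s["eef_pos"];print(e,T.round(3).tolist())
for r in search_frame("wrist","tare_top"):
    b=r["bbox"];print(r["score"],b,px2w(c,((b[0]+b[2])/2,(b[1]+b[3])/2),29))
E
```

```text
[441.91282245  18.5273839  200.52681157] [[1.0, -0.001, -0.012], [-0.0, -1.0, 0.017], [-0.012, -0.017, -1.0]]
0.97 [244.9, 148.0, 273.5, 175.9] [[448.36195725  16.52291545  29.        ]]
```

View pics/wrist10.png

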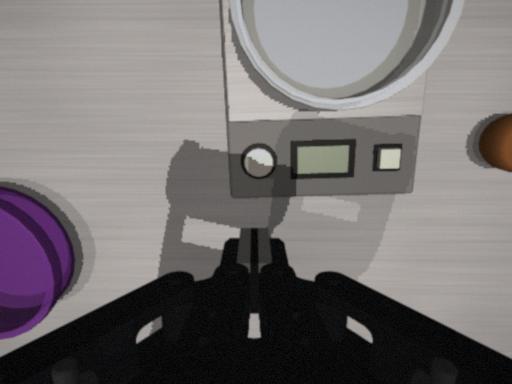

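The tare key shows at (259,161), straight ahead of the shut fingers. Lower toward it.

Call:
servo_tool([
  {"dr": [-0.1,0.07,0],"delta_pos": [0.1,0.04,0.3],"hand": 0},
  {"dr": [0,0,0],"delta_pos": [0,0,0.7],"hand": 0},
  {"dr": [0,0,0],"delta_pos": [0,0,0.8],"hand": 0},
  {"dr": [0,0,0],"delta_pos": [0,0,0.6],"hand": 0},
  {"dr": [0,0,0],"delta_pos": [0,0,0.3],"hand": 0},
  {"dr": [0,0,0],"delta_pos": [0,0,0],"hand": 0},
])

```text
time_s: 13.88
eef_pos: [449.9, 12.9, 60.1]
ee_rot: [0.001, 1.0, -0.003, 0.0]
force: [0.7, 0.7, -0.2]
grip_width: 0.002
```

```bash
python3 - <<'E'
from h import *
c,p,d=shot("wrist","wrist11");s,T=tool();e=s["eef_pos"];print(e,T.round(3).tolist(),s["force"])
for r in search_frame("wrist","tare_top"):
    b=r["bbox"];print(r["score"],b,px2w(c,((b[0]+b[2])/2,(b[1]+b[3])/2),29))
E
```

```text
[450.2398091   12.79088589  60.79009326] [[1.0, -0.006, 0.002], [-0.006, -1.0, -0.001], [0.002, 0.001, -1.0]] [ 0.34650585 -0.56788455 -0.42952745]
0.55 [223.0, 199.1, 272.3, 236.0] [[452.56395975  16.81805595  29.        ]]
```

View pics/wrist11.png

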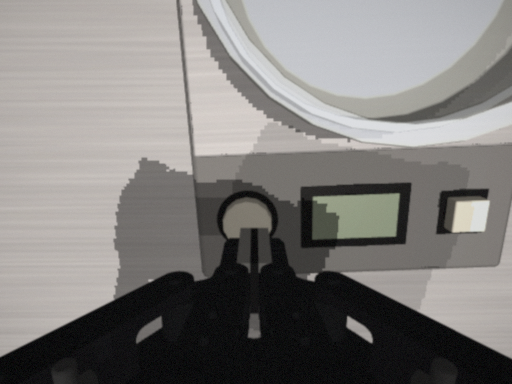

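Call:
servo_tool([
  {"dr": [0,0,0],"delta_pos": [-0.05,-0.08,0.2],"hand": 0},
  {"dr": [0,0,0],"delta_pos": [0,0,0.2],"hand": 0},
  {"dr": [0,0,0],"delta_pos": [0,0,0.1],"hand": 0},
  {"dr": [0,0,0],"delta_pos": [0,0,0],"hand": 0},
])

```text
time_s: 14.48
eef_pos: [448.8, 16.9, 35.8]
ee_rot: [0.001, 1.0, -0.003, 0.003]
force: [0.9, -0.2, 0.7]
grip_width: -0.001
```

Call:
servo_tool([
  {"dr": [0,0,0],"delta_pos": [-0.02,0,0.1],"hand": 0},
  {"dr": [0,0,0],"delta_pos": [0,0,0.08],"hand": 0},
  {"dr": [0,0,0],"delta_pos": [0,0,0.05],"hand": 0},
])

```text
time_s: 14.85
eef_pos: [448.0, 16.8, 24.0]
ee_rot: [0.001, 1.0, -0.003, 0.003]
force: [-1.5, -0.0, 2.8]
grip_width: -0.001
```

Call:
servo_tool([
  {"dr": [0,0,0],"delta_pos": [0,0,0.06],"hand": 0},
  {"dr": [0,0,0],"delta_pos": [0,0,0.06],"hand": 0},
])

```text
time_s: 15.1
eef_pos: [448.2, 16.8, 20.7]
ee_rot: [0.001, 1.0, -0.002, 0.003]
force: [-18.4, 2.3, 55.0]
grip_width: 0.002
```

Call:
servo_tool([
  {"dr": [0,0,0],"delta_pos": [0,0,-0.1],"hand": 0},
  {"dr": [0,0,0],"delta_pos": [0,0,-0.5],"hand": 0},
  {"dr": [0,0,0],"delta_pos": [0,0,-1],"hand": 0},
  {"dr": [0,0,0],"delta_pos": [0,0,-1],"hand": 0.3},
  {"dr": [0,0,0],"delta_pos": [0,0,-0.6],"hand": 0.6},
  {"dr": [0,0,0],"delta_pos": [0,0,0],"hand": 1},
])

```text
time_s: 15.85
eef_pos: [447.4, 17.1, 186.3]
ee_rot: [0.002, 1.0, -0.002, 0.004]
force: [-0.5, -0.2, -1.3]
grip_width: 0.64
```

```bash
python3 - <<'E'
from h import *
c,p,d=shot("wrist","wrist12");s,T=tool();e=s["eef_pos"];print(e,T.round(3).tolist(),s["force"])
for r in search_frame("wrist","tare_top"):
    b=r["bbox"];print(r["score"],b,px2w(c,((b[0]+b[2])/2,(b[1]+b[3])/2),29))
print([np.round(x,3) for x in rim(c,d,585.5,-44.5,88)])
W=cloud(c,d)
for r in outline_of("wrist","onion_mid"):
    q=W[r["pixels"]&(d>0)];print(r["score"],r["bbox"],q.mean(0),q[q[:,2]>55].mean(0))
E
```

```text
[446.78052052  17.23542219 185.05007579] [[1.0, -0.005, 0.005], [-0.005, -1.0, -0.003], [0.005, 0.003, -1.0]] [ 0.00972248 -0.29616741  0.52844906]
0.59 [239.8, 160.0, 268.0, 187.4] [[448.14926811  16.95122349  29.        ]]
[array([-3.0000e-03,  2.0000e-03,  8.6995e+01]), array([587.799, -44.244,  80.5  ]), np.int64(3367)]
0.68 [477.0, 123.3, 512.0, 180.3] [ 469.54437794 -214.16023857   31.43042182] [nan nan nan]<stdin>:8: RuntimeWarning: Mean of empty slice.
  ret = um.true_divide(
```

View pics/wrist12.png

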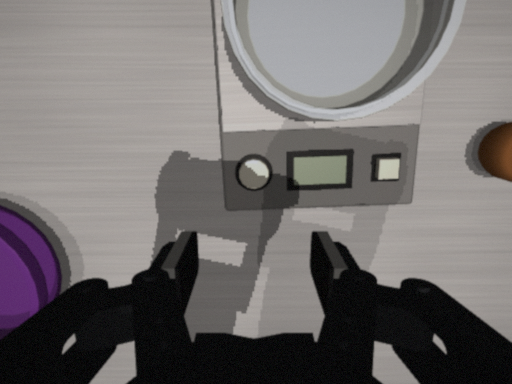

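Key is back up and the bowl has not moved. Next, above the onion with the jaws open.

Call:
servo_tool([
  {"dr": [0,0,0],"delta_pos": [0.07,0.6,-0.1],"hand": 1},
  {"dr": [0,0,0],"delta_pos": [0.07,0.9,0],"hand": 1},
  {"dr": [0,0,0],"delta_pos": [0.07,0.9,0],"hand": 1},
  {"dr": [0,0,0],"delta_pos": [0.07,0.9,0],"hand": 1},
  {"dr": [0,0,0],"delta_pos": [0.07,0.9,0],"hand": 1},
  {"dr": [0,0,0],"delta_pos": [0.05,0.7,0],"hand": 1},
  {"dr": [0,0,0],"delta_pos": [0,0,0],"hand": 1},
])

```text
time_s: 16.88
eef_pos: [462.2, -233.7, 177.8]
ee_rot: [-0.004, 1.0, -0.002, -0.007]
force: [-0.6, 0.6, 1.3]
grip_width: 1.0
```

```bash
python3 - <<'E'
from h import *
c,p,d=shot("wrist","wrist13");s,T=tool();e=s["eef_pos"];print(e,T.round(3).tolist(),s["force"])
W=cloud(c,d)
for r in outline_of("wrist","onion_mid"):
    m=r["pixels"];cn=max(cv2.findContours(m.astype(np.uint8),0,1)[0],key=cv2.contourArea)[:,0]
    q=W[m&(d>0)];print(r["score"],r["bbox"],q.mean(0),q[q[:,2]>55].mean(0),fitc(px2w(c,cn,28)))
E
```

```text
[ 462.20096872 -232.45778491  177.82304169] [[1.0, -0.003, -0.014], [-0.002, -1.0, 0.008], [-0.014, -0.008, -1.0]] [-0.43949761  0.4838865  -0.74133354]
0.78 [226.1, 134.8, 289.6, 195.9] [ 473.52514396 -236.3839735    45.73822518] [ 469.5149441  -236.57963706   67.10969182] [ 468.79226655 -236.49186976   29.09214463]
```

View pics/wrist13.png

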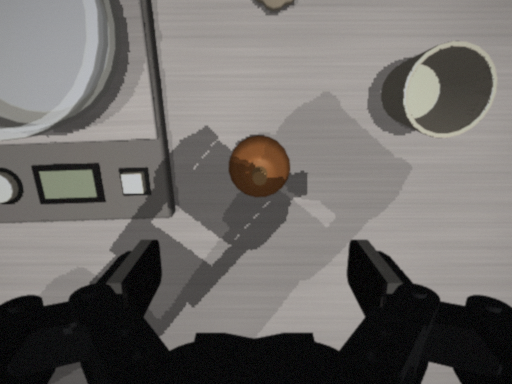

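Call:
servo_tool([
  {"dr": [-0.05,0.08,0],"delta_pos": [0.13,0.08,0.2],"hand": 1},
  {"dr": [0,0,0],"delta_pos": [0,0,0.6],"hand": 1},
  {"dr": [0,0,0],"delta_pos": [0,0,0.6],"hand": 1},
  {"dr": [0,0,0],"delta_pos": [0,0,0.2],"hand": 1},
  {"dr": [0,0,0],"delta_pos": [0,0,0],"hand": 1},
])

```text
time_s: 17.6
eef_pos: [469.3, -230.0, 95.6]
ee_rot: [-0.0, 1.0, 0.002, 0.0]
force: [0.1, 0.2, 0.5]
grip_width: 1.001
```

```bash
python3 - <<'E'
from h import *
c,p,d=shot("wrist","wrist14");s,T=tool();e=s["eef_pos"];print(e,T.round(3).tolist(),s["force"])
for r in outline_of("wrist","onion_mid"):
    m=r["pixels"];cn=max(cv2.findContours(m.astype(np.uint8),0,1)[0],key=cv2.contourArea)[:,0]
    print(r["score"],r["bbox"],fitc(px2w(c,cn,28)))
E
```

```text
[ 469.45364092 -230.18538676   96.07662506] [[1.0, 0.005, 0.001], [0.005, -1.0, 0.0], [0.001, -0.0, -1.0]] [-0.36872043  0.71072598 -0.06050413]
0.62 [223.1, 159.7, 307.1, 240.8] [ 468.34218505 -236.64531302   29.5480149 ]
```

View pics/wrist14.png

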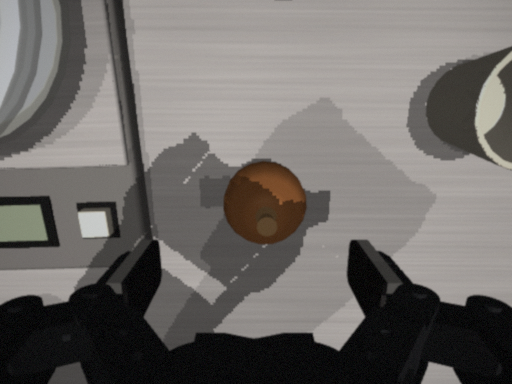

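Call:
servo_tool([
  {"dr": [0,0,0],"delta_pos": [-0.02,0.13,0],"hand": 1},
  {"dr": [0,0,0],"delta_pos": [0,0,0.4],"hand": 1},
  {"dr": [0,0,0],"delta_pos": [0,0,0.5],"hand": 1},
  {"dr": [0,0,0],"delta_pos": [0,0,0.4],"hand": 1},
  {"dr": [0,0,0],"delta_pos": [0,0,0.2],"hand": 1},
  {"dr": [0,0,0],"delta_pos": [0,0,0],"hand": 1},
])

```text
time_s: 18.45
eef_pos: [471.2, -241.4, 24.4]
ee_rot: [0.004, 1.0, 0.002, 0.005]
force: [-0.3, 1.1, 0.2]
grip_width: 1.003
```

Call:
servo_tool([
  {"dr": [0.04,-0.05,0],"delta_pos": [-0.05,-0.1,0.15],"hand": 1},
  {"dr": [0,0,0],"delta_pos": [0,0,0.15],"hand": 1},
  {"dr": [0,0,0],"delta_pos": [0,0,0.08],"hand": 1},
  {"dr": [0,0,0],"delta_pos": [0,0,0],"hand": 1},
])

```text
time_s: 18.95
eef_pos: [469.4, -236.8, 5.6]
ee_rot: [0.001, 1.0, 0.002, 0.001]
force: [0.1, 0.3, 0.1]
grip_width: 1.001
```

Call:
servo_tool([
  {"dr": [0,0,0],"delta_pos": [0,0,0.05],"hand": 0.8},
  {"dr": [0,0,0],"delta_pos": [0,0,0],"hand": 0.7},
  {"dr": [0,0,0],"delta_pos": [0,0,0],"hand": 0.6},
  {"dr": [0,0,0],"delta_pos": [0,0,0],"hand": 0.5},
  {"dr": [0,0,0],"delta_pos": [0,0,0],"hand": 0.5},
  {"dr": [0,0,0],"delta_pos": [0,0,0],"hand": 0.5},
], squeeze=25)

```text
time_s: 19.7
eef_pos: [469.6, -237.0, 3.5]
ee_rot: [0.001, 1.0, 0.002, 0.001]
force: [-0.6, 0.7, 0.6]
grip_width: 0.666
```

Call:
servo_tool([
  {"dr": [0,0,0],"delta_pos": [0,0,-0.2],"hand": 0.4},
  {"dr": [0,0,0],"delta_pos": [0,0,-0.5],"hand": 0.4},
  {"dr": [0,0,0],"delta_pos": [0,0,-0.6],"hand": 0.4},
  {"dr": [0,0,0],"delta_pos": [0,0,-0.6],"hand": 0.4},
  {"dr": [0,0,0],"delta_pos": [0,0,-0.5],"hand": 0.4},
  {"dr": [0,0,0],"delta_pos": [0,0,-0.3],"hand": 0.4},
  {"dr": [0,0,0],"delta_pos": [0,0,0],"hand": 0.4},
])

```text
time_s: 20.58
eef_pos: [469.0, -236.5, 145.7]
ee_rot: [0.002, 1.0, 0.002, 0.002]
force: [-0.2, 0.1, -1.9]
grip_width: 0.667
```

```bash
python3 - <<'E'
from h import *
c,p,d=shot("wrist","wrist15");s,T=tool();e=s["eef_pos"];print(e,T.round(3).tolist(),s["force"],s["grip_width"])
c,p,d=shot("scene","scene15");cv2.imwrite("pics/s15c.png",cv2.resize(p[80:240,120:360,::-1],(780,520),interpolation=cv2.INTER_CUBIC))
E
```

```text
[ 468.65358753 -236.27442486  144.95322416] [[1.0, 0.004, 0.003], [0.004, -1.0, -0.002], [0.003, 0.002, -1.0]] [ 0.21232258  0.31399159 -1.24129634] 0.6671683290712737
```

View pics/wrist15.png

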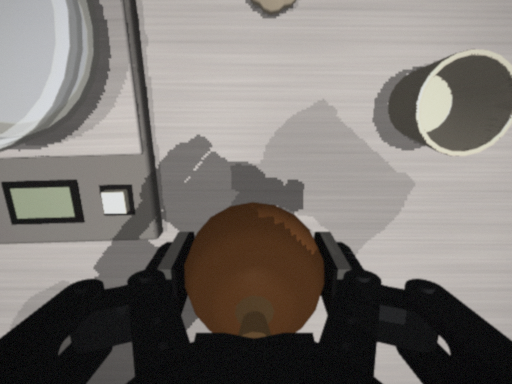

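View pics/s15c.png

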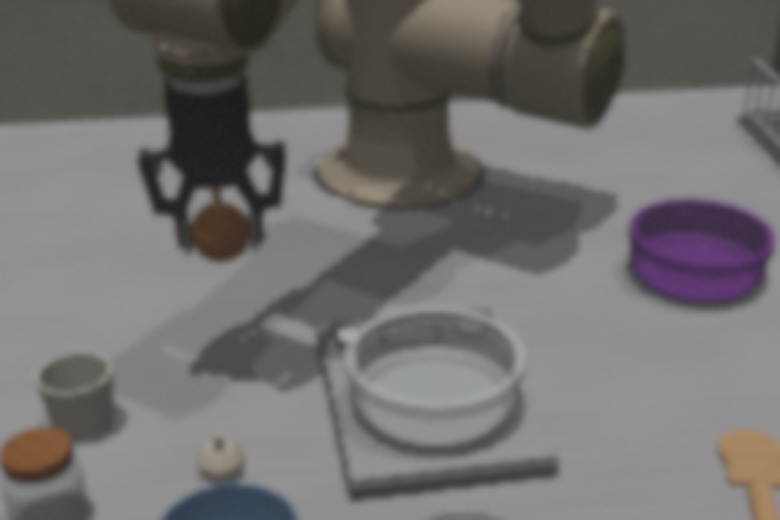

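Call:
servo_tool([
  {"dr": [0,0,0],"delta_pos": [0.2,-0.3,0],"hand": 0.4},
  {"dr": [0,0,0],"delta_pos": [0.36,-0.6,0],"hand": 0.4},
  {"dr": [0,0,0],"delta_pos": [0.36,-0.6,0],"hand": 0.4},
  {"dr": [0,0,0],"delta_pos": [0.36,-0.6,0],"hand": 0.4},
  {"dr": [0,0,0],"delta_pos": [0.36,-0.6,0],"hand": 0.4},
  {"dr": [0,0,0],"delta_pos": [0.36,-0.6,0],"hand": 0.4},
  {"dr": [0,0,0],"delta_pos": [0.36,-0.6,0],"hand": 0.4},
  {"dr": [0,0,0],"delta_pos": [0,0,0],"hand": 0.4},
  {"dr": [0,0,0],"delta_pos": [0,0,0],"hand": 0.4},
])

```text
time_s: 21.8
eef_pos: [588.9, -25.2, 137.2]
ee_rot: [-0.002, 1.0, 0.003, -0.004]
force: [-0.4, -0.7, -1.3]
grip_width: 0.661
```

```bash
python3 - <<'E'
from h import *
c,p,d=shot("wrist","wrist16");s,T=tool();e=s["eef_pos"];print(e,T.round(3).tolist(),s["force"],s["grip_width"])
print([np.round(x,3) for x in rim(c,d,585.5,-44.5,88)])
c,p,d=shot("top","top16");print([np.round(x,3) for x in rim(c,d,585.5,-44.5,88)])
E
```

```text
[588.83136736 -25.27978492 137.24821738] [[1.0, 0.005, -0.009], [0.006, -1.0, 0.005], [-0.009, -0.005, -1.0]] [-0.03476415 -0.21402698 -0.4779908 ] 0.6640576546573738
[array([-0.   ,  0.   , 87.282]), array([586.774, -44.888,  80.5  ]), np.int64(5557)]
[array([ 2.0000e-03, -2.0000e-03,  8.7202e+01]), array([586.388, -44.434,  80.5  ]), np.int64(107)]
```

View pics/wrist16.png

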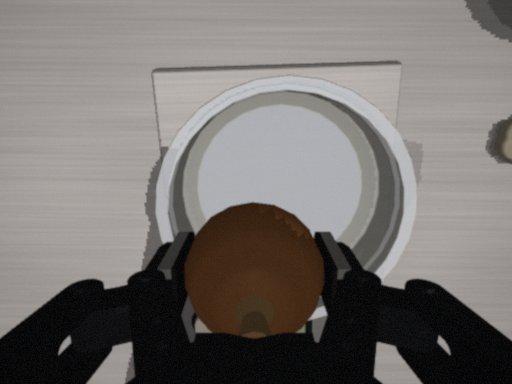

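Call:
servo_tool([
  {"dr": [-0.03,0.05,0],"delta_pos": [-0.04,0.2,0],"hand": 0.4},
  {"dr": [0,0,0],"delta_pos": [0,0.17,0],"hand": 0.4},
  {"dr": [0,0,0],"delta_pos": [0,0,0.3],"hand": 0.4},
  {"dr": [0,0,0],"delta_pos": [0,0,0.3],"hand": 0.4},
  {"dr": [0,0,0],"delta_pos": [0,0,0],"hand": 0.4},
])

```text
time_s: 22.52
eef_pos: [585.8, -47.5, 104.7]
ee_rot: [0.0, 1.0, 0.001, -0.0]
force: [-0.1, 0.8, -0.7]
grip_width: 0.667
```

Call:
servo_tool([
  {"dr": [0,0,0],"delta_pos": [0.01,-0.06,0.2],"hand": 0.4},
  {"dr": [0,0,0],"delta_pos": [0,0,0.3],"hand": 0.4},
  {"dr": [0,0,0],"delta_pos": [0,0,0.3],"hand": 0.4},
  {"dr": [0,0,0],"delta_pos": [0,0,0.25],"hand": 0.4},
  {"dr": [0,0,0],"delta_pos": [0,0,0.1],"hand": 0.4},
  {"dr": [0,0,0],"delta_pos": [0,0,0],"hand": 0.4},
])

```text
time_s: 23.28
eef_pos: [586.2, -43.8, 42.6]
ee_rot: [0.0, 1.0, 0.001, -0.001]
force: [0.0, -0.1, -1.1]
grip_width: 0.664
```

Call:
servo_tool([
  {"dr": [0,0,0],"delta_pos": [0,0,0.06],"hand": 0.4},
  {"dr": [0,0,0],"delta_pos": [0,0,0.04],"hand": 0.4},
  {"dr": [0,0,0],"delta_pos": [0,0,0.02],"hand": 0.4},
  {"dr": [0,0,0],"delta_pos": [0,0,0],"hand": 0.4},
])

```text
time_s: 23.78
eef_pos: [586.9, -44.0, 37.3]
ee_rot: [0.001, 1.0, 0.001, 0.0]
force: [0.0, -0.2, -0.8]
grip_width: 0.667
```

Call:
servo_tool([
  {"dr": [0,0,0],"delta_pos": [0,0,0.03],"hand": 0.4},
  {"dr": [0,0,0],"delta_pos": [0,0,0.02],"hand": 0.4},
])

```text
time_s: 24.02
eef_pos: [587.0, -44.1, 34.9]
ee_rot: [0.001, 1.0, 0.001, 0.001]
force: [-0.4, -0.0, -1.5]
grip_width: 0.667
```

Call:
servo_tool([
  {"dr": [0,0,0],"delta_pos": [0,0,0.02],"hand": 0.4},
  {"dr": [0,0,0],"delta_pos": [0,0,0],"hand": 0.4},
])

```text
time_s: 24.28
eef_pos: [587.3, -44.1, 34.6]
ee_rot: [0.001, 1.0, 0.001, 0.001]
force: [1.0, 0.5, -0.8]
grip_width: 0.663
```

Call:
servo_tool([
  {"dr": [0,0,0],"delta_pos": [0,0,0.03],"hand": 0.4},
])

```text
time_s: 24.4
eef_pos: [587.6, -44.1, 34.4]
ee_rot: [0.001, 1.0, 0.001, 0.001]
force: [-7.0, 1.9, 19.2]
grip_width: 0.668
```

```bash
python3 - <<'E'
from h import *
f=[]
for k in range(6):
    c,p,d=shot("wrist","wrist17");f.append(ctrl.sense()["force"])
print(np.mean(f,0),ctrl.sense()["eef_pos"])
E
```

```text
[-4.88109891  1.38028084 12.13406383] [587.5270166  -44.10906303  34.43879563]
```

Contact: the onion is on the bowl floor (about 12 N). Relax, open a little, and lift straight out.

Call:
servo_tool([
  {"dr": [0,0,0],"delta_pos": [0,0,-0.005],"hand": 0.5},
  {"dr": [0,0,0],"delta_pos": [0,0,0],"hand": 0.6},
  {"dr": [0,0,0],"delta_pos": [0,0,0],"hand": 0.7},
  {"dr": [0,0,0],"delta_pos": [0,0,0],"hand": 0.77},
  {"dr": [0,0,0],"delta_pos": [0,0,0],"hand": 0.85},
  {"dr": [0,0,0],"delta_pos": [0,0,0],"hand": 0.85},
])

```text
time_s: 25.45
eef_pos: [587.6, -44.1, 34.3]
ee_rot: [0.001, 1.0, 0.001, 0.001]
force: [0.2, 0.2, 0.4]
grip_width: 0.849
```

```bash
python3 - <<'E'
from h import *
c,p,d=shot("wrist","wrist18");s,T=tool();e=s["eef_pos"];print(e,T.round(3).tolist(),s["force"],s["grip_width"])
E
```

```text
[587.54744861 -44.12754964  34.30131798] [[1.0, 0.002, 0.003], [0.002, -1.0, -0.002], [0.003, 0.002, -1.0]] [-0.68476812 -0.22988952 -0.11772822] 0.8472531468538197
```

View pics/wrist18.png

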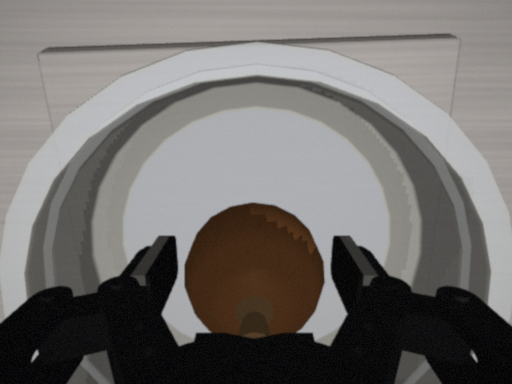

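The fingers are clear of both onion (255,270) and wall. Lift out.

Call:
servo_tool([
  {"dr": [0,0,0],"delta_pos": [0,0,-0.2],"hand": 0.85},
  {"dr": [0,0,0],"delta_pos": [0,0,-0.5],"hand": 0.85},
  {"dr": [0,0,0],"delta_pos": [0,0,-0.8],"hand": 0.85},
  {"dr": [0,0,0],"delta_pos": [0,0,-0.9],"hand": 0.85},
  {"dr": [0,0,0],"delta_pos": [0,0,-0.9],"hand": 0.85},
  {"dr": [0,0,0],"delta_pos": [0,0.6,0],"hand": 0.85},
  {"dr": [0,0,0],"delta_pos": [-0.5,0.9,0],"hand": 0.85},
  {"dr": [0,0,0],"delta_pos": [-0.6,0.9,0],"hand": 0.85},
  {"dr": [0,0,0],"delta_pos": [-0.6,0.9,0],"hand": 0.85},
  {"dr": [0,0,0],"delta_pos": [-0.6,0.9,0],"hand": 0.85},
  {"dr": [0,0,0],"delta_pos": [-0.5,0.9,0],"hand": 0.85},
  {"dr": [0,0,0],"delta_pos": [0,0,0],"hand": 0.85},
  {"dr": [0,0,0],"delta_pos": [0,0,0],"hand": 0.85},
])

```text
time_s: 27.12
eef_pos: [443.9, -306.4, 214.5]
ee_rot: [0.004, 1.0, 0.002, 0.006]
force: [0.5, 0.2, -0.2]
grip_width: 0.852
```

```bash
python3 - <<'E'
from h import *
c,p,d=shot("top","top19");s,T=tool();print(s["eef_pos"],s["force"],s["time_s"])
print([np.round(x,3) for x in rim(c,d,585.5,-44.5,88)])
c,p2,d2=shot("scene","scene19")
cv2.imwrite("pics/c19.png",np.vstack([cv2.resize(p[60:280,40:440,::-1],(540,297),interpolation=cv2.INTER_CUBIC),cv2.resize(p2[120:285,120:420,::-1],(540,297),interpolation=cv2.INTER_CUBIC)]))
E
```

```text
[ 443.9614526  -306.37650526  214.43720436] [-0.27838546  0.19614644  0.2241416 ] 27.175
[array([-3.0000e-03,  1.0000e-03,  8.7179e+01]), array([585.719, -44.507,  80.5  ]), np.int64(622)]
```

View pics/c19.png

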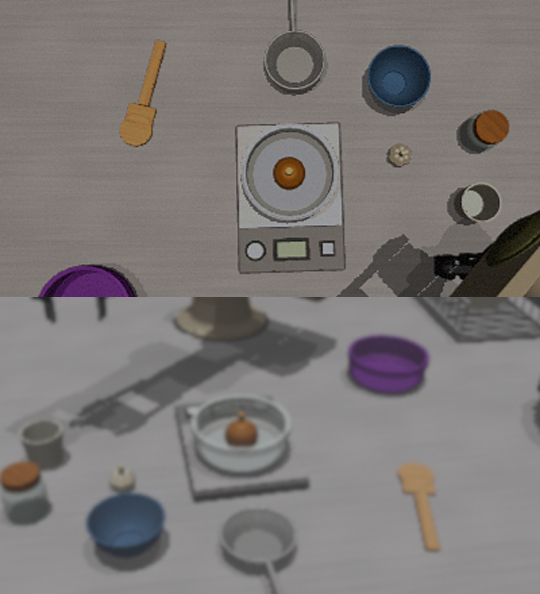

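The onion stands upright in the bowl, the bowl is centred and level on the platform, everything else is in place, and the arm is clear.

```bash
python3 -c "
from rig import *
print(ticket.finish_job())"
```

```text
the job is handed in; nothing more can be done
None
```

The onion is standing upright in the clear bowl on the scale, and I handed the job in at about 27 s. The bowl went on first and was let go, then tare was pressed once, then the onion was lowered to the bowl floor and released.

- **Last checks:** The rim is level to about 0.3%. Its centre is at (585.7, -44.5), within 2 mm of my estimate of the platform centre, (584.5, -44). The fingers are well clear, and the wrist force reads about zero. In the pictures the other things on the counter look unmoved, though I compared them only by eye.
- **Tare press:** The fingertips went to z ≈ 20.7 mm, so the key was fully down, and it came back up afterwards. When it bottomed out, the force at the fingertips reached about 55 N for a moment. That is more than I intended. It came through the finger pads, not the gripper's body, and is under the 120 N wrist limit.
- **Onion placing:** It touched the bowl floor with a brief push of about 19 N, which had eased to about 12 N before I let go.
- **Disagreement:** The wrist camera put the bowl centre 1–2 mm farther out in x than the top camera did, which is within the calibration error. I did not read the scale's display.

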